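# Step a plunge router's depth turret to its lowest stop

### The arm

A 6-joint arm with a two-finger parallel gripper is mounted at the origin on the work surface. World frame = base frame: x ahead of the robot, y to its left, z up, the work surface at z = 0. Lengths are in m, angles in rad, forces in N, time in s.
With the tool pointing down it reaches from about 0.375 to 0.9 m from the base axis. Payload 3.1 kg.
Tool frame: the origin (TCP) lies at the very end of the fingers, on their centre line; the grasp point (between the pads) lies 19 mm behind it (robot.grip_depth is the distance from the TCP to the grasp point, in m); z points along the fingers, y is the direction in which the jaws open and shut (so a half turn about z gives the same grasp; the last joint's range is limited). The gripper opens to 87 mm and grips with 3 to 60 N. Pads are 19 mm wide; open, the fingers measure 117 mm over their backs; the gripper's body (75 mm by 190 mm) begins 51 mm behind the grasp point.
Start: joints at [1.034, 0.527, 1.433, -0, 1.181, -0.178], TCP at [0.219, 0.585, 0.223] pointing down, gripper open.
Joint ranges: [-3.08, 3.08], [-0.75, 2.2], [0.22, 2.44], [-1.43, 4.57], [0, 2.65], [-2.85, 2.85]. Speed limits (rad/s): [2.79, 2.79, 3.14, 3.14, 3.14, 3.14].

### API

Orientations are given as a unit quaternion [x, y, z, w].
In Python, from rig import robot gives the robot as it stands.
- The arm moves only by the tool drive_tool, never from a script. Its argument "series" is a list of rows, each a list of 7 numbers: the shift along the tool's x, y, z in m, then the turn, a rotation vector about the tool's x, y, z in degrees, then the opening, from 0 (shut) to 1 (fully open). A call has 1 to 5 rows; each row shifts and turns the commanded pose from where the row before left it, along the tool's axes as they then stand; what a row does not reach is not made up. A row lasts 1/8 s, in which the tool goes at most 62.5 mm and 10.7 degrees, less where a joint would pass 70% of its speed; a pose out of reach is approached as far as the arm can. A call is refused whole if a number of a shift passes 0.0625 or a number of a turn 10.7, either way. A call with a gripper value outside its range is refused whole. The fingers move at their own pace and stop on an object; "squeeze" is the grip in N (left out, the last holds). Time passes only in rows, so rows that do not move let the fingers close. It gives the time, the measured TCP pose, the force and the opening at its end, in the units of the state.
- robot.get_obs(): the state, without advancing time (a new reading comes with each control period).
- robot.camera(name): name is "side" or "top" or "wrist"; returns (picture, depth): 384x512x3 uint8, blue, green, red; 384x512 float32, m along the optical axis (not along the pixel's ray), 0 where there is no reading.
- robot.camera_model(name): a dict with "fx", "fy", "cx", "cy" (pixels), "R" (3x3) and "t" (3): a world point X has camera coordinates R X + t. Camera axes: x right, y down, z forward; pixel columns grow to the right and rows downward; lengths in m; the calibration is good to about 2 mm. A picture is of the moment at which its call begins: read the wrist's pose just before it. camera_model takes no time and is no camera call; for the wrist camera it gives the pose at the moment of the call.
- robot.hand_in(): hands the job in, once; it reports no verdict.
The state is a dict: "time": time; "q": joint angles; "joint_velocities": joint speeds; "joint_torque": joint torques, N m; "position": TCP position; "tool_rot": TCP orientation; "ft_force": force on the tool from outside, world axes, zero at the start; "moment": the same for the moment, N m; "grip_width": finger opening in m.
Only numpy, scipy, OpenCV 4.12 (cv2) and the standard library are available. Lean on these libraries where they do the work, as an engineer would, in place of code of your own. Each camera call takes 0.05 s, during which the arm holds its last target. There are 200 camera calls.

### The job

The first passes are cut, and the plunge router on the bench is to be set for the last, deepest one. With light pushes of a fingertip against the arms of its four-arm depth turret, without gripping it, step the turret round, either way, until the lowest stop bolt (the arm with one dot) has clicked in straight under the depth rod. Leave the router standing where it is, and do not disturb the spray can, the spanner or the oak offcut beside it.

Things in the scene. Friction and masses are not known exactly. Their poses are not given: they have to be found in the camera images.
- router: Cordless plunge router, 4 kg, 270 mm high, standing loose on its round base (aluminium over black, radius 78 mm, 13 mm thick). Origin: centre of the base's underside, on the spindle axis; z up; +x runs from the depth turret to the spindle. The turret is at the base's front, on the -x side, towards the robot's half of the bench.
- carriage (a point): On the spindle axis, 110 mm above the bench: the underside of the black plunge carriage that holds the green motor (radius 42 mm). No wide part is lower than 105 mm. Between it and the base only two columns (13 mm radius at most) at y +/-58 mm of the router. Above: handles reach to y +/-135 mm, heights 110 to 190 mm; the battery is at +x.
- turret_axis (a point): Vertical axis of the stop turret at mid-height of its arms: (-85, 0, 31) mm in the router's frame. The turret is a black cross on a round lobe of the base (radius 34 mm about this axis, top 14 mm above the bench). Its four arms, a quarter turn apart, are the tabs to push: 11 mm wide, flat sides, 25 to 37 mm above the bench, ending 31 mm from the axis.
- low_arm (a point): Middle of the end face of the arm that carries the lowest stop bolt, 31 mm from the turret axis, 31 mm above the bench; it turns with the turret. This arm bears one small white dot, the next ones counterclockwise from above two, three and four. When clicked in, one arm points at the spindle, one straight outward and one to each side.
- low_stop (a point): Middle of the top of the lowest stop bolt, 43 mm above the bench. Every arm carries an upright steel hex bolt (12 mm wide) 18 mm from the turret axis; their tops are, counterclockwise from above starting with this one, 6, 14, 22 and 30 mm above the arms.
- rod_end (a point): Middle of the lower end of the fixed upright steel depth rod (8 mm thick): (-67, 0, 80) mm in the router's frame, over the arm that points at the spindle, 13 mm above the highest bolt. Its bracket reaches to x -73 mm at heights 133 to 167 mm. So push the arms on the turret's outer side, best with the hand leaning away from the router.
- turret (a joint): Turn of the turret, rad, growing counterclockwise from above, endless. 0 or a whole turn: lowest stop under the rod; 1.571: it points to the router's +y. A sprung ball pulls it into every quarter turn with up to 0.05 N m (2 N at an arm's end); pushed past halfway it snaps on to the next click if the finger leaves room. Starts one or two clicks from the goal, rarely at rest between clicks.
- spray_can: Upright spray can, 52 mm across, 170 mm high, 0.3 kg; origin under its middle. A bystander.
- collet_spanner: Flat steel open-ended spanner, 150 mm long, 6 mm thick, lying on the bench; origin under its middle, x along it to the jaws. A bystander.
- oak_offcut: Grooved piece of oak board, 100 x 190 x 20 mm, lying flat; origin under its middle, y along its length. A bystander.

How it is judged:
At the end, for the whole second after the job is handed in: The lowest stop bolt is centred under the depth rod within 3 mm (the turret is in its click) and at rest, and the router stands upright on its base within 15 mm of where it stood (horizontal distance between low_stop and rod_end below 0.003 m and velocity of joint turret between -0.1 and 0.1 rad/s and angle between router's own z axis and vertical below 0.03 rad and height (world z) of router below 0.005 m and distance of router from where it was at the start of the episode below 0.015 m and linear speed of router below 0.01 m/s); the robot touches nothing.
It fails at once if the router is shifted more than 15 mm or lifted (distance of router from where it was at the start of the episode above 0.015 m or height (world z) of router above 0.006 m).
It fails at once if the router is tipped (angle between router's own z axis and vertical above 0.06 rad).
It fails at once if the turret is gripped or shoved hard (over 20 N) instead of lightly pushed (contact force between the fingers and turret above 20 N).
It fails at once if a bystander (can, spanner, offcut) is moved or lifted (distance of any of spray_can, collet_spanner, oak_offcut from where it was at the start of the episode above 0.015 m).
It also fails if it takes over 51 s, if anything falls off the work surface, if the arm or the gripper's body presses on something with over 40 N, if the wrist force passes 120 N, or if a joint passes its speed limit or range.

## Working session

There is one attempt and no reset: what is moved stays moved. The work goes in short steps, Python scripts to look and compute and a tool call to move; the robot and the scene stay as the last step left them, time stands still between calls to the robot, and variables do not carry over. Pictures are saved under pics/ and viewed, about 8 in all and at most 12, crops included, and the job is handed in when it is done.

Besides the shell and the picture viewer there is one more tool, called after "Request:" by a JSON object that holds its "api" and its "payload". drive_tool: Moves the arm, as the interface text tells. Its arguments: {"type":"object","properties":{"series":{"type":"array"},"squeeze":{"type":"number"}},"required":["series"]}

```bash
mkdir -p pics; cat > h.py <<'E'
from rig import robot
import numpy as np, cv2
def snap(n,f,crop=None,s=1):
    m=robot.camera_model(n); im,d=robot.camera(n); np.savez('pics/'+f,im=im,d=d,**m)
    if crop: im=im[crop[1]:crop[3],crop[0]:crop[2]]
    cv2.imwrite(f'pics/{f}.png',cv2.resize(im,None,fx=s,fy=s,interpolation=cv2.INTER_CUBIC))
    return m,im,d
def cloud(f):
    z=np.load(f'pics/{f}.npz'); d=z['d']; v,u=np.mgrid[:384,:512]
    c=np.stack([(u-z['cx'])/z['fx']*d,(v-z['cy'])/z['fy']*d,d],-1)
    return (c-z['t'])@z['R'], z['im'], d   # R^T (c-t)
def ray(f,u,v,h):
    z=np.load(f'pics/{f}.npz'); R=z['R']; o=-R.T@z['t']
    r=R.T@np.array([(u-z['cx'])/z['fx'],(v-z['cy'])/z['fy'],1]); return o+r*(h-o[2])/r[2]
E
python3 - <<'E'
from h import *
a=snap('top','top1'); b=snap('side','side1')
im=np.hstack([a[1],b[1]]); 
cv2.imwrite('pics/both.png',np.vstack([a[1],b[1]])[:,:])
for n in('top','side'):
    m=robot.camera_model(n); print(n,m['fx'],-m['R'].T@m['t'],m['R'][2])
print(robot.get_obs())
E
```

```text
top 442.02197240625327 [0.52377346 0.00669614 1.21483672] [ 0.07008002 -0.01097137 -0.99748104]
side 432.6372161759504 [-0.15482232 -0.10174141  1.16623802] [ 0.55751201  0.084755   -0.82583107]
{'time': 0.1, 'q': array([ 1.03351005e+00,  5.28369852e-01,  1.43375460e+00,  4.42450700e-05,
        1.18139194e+00, -1.78467925e-01]), 'joint_velocities': array([ 7.31892436e-04, -9.51226370e-04, -3.48667209e-03,  3.61147398e-04,
        6.55151981e-04,  8.23868529e-05]), 'joint_torque': array([-2.75615148e-04, -4.40986526e+01, -1.77149820e+01,  6.35048677e-02,
        5.34641964e-02, -5.98398856e-05]), 'position': array([0.21908695, 0.58465505, 0.22167777]), 'tool_rot': array([ 1.78456466e-01,  9.83947338e-01, -8.93760847e-04, -3.56091790e-04]), 'ft_force': array([-0.29082589,  0.35229892, -0.43547268]), 'moment': array([0.03062252, 0.03628606, 0.03013261]), 'grip_width': 0.08704545871853354}
```

View pics/both.png

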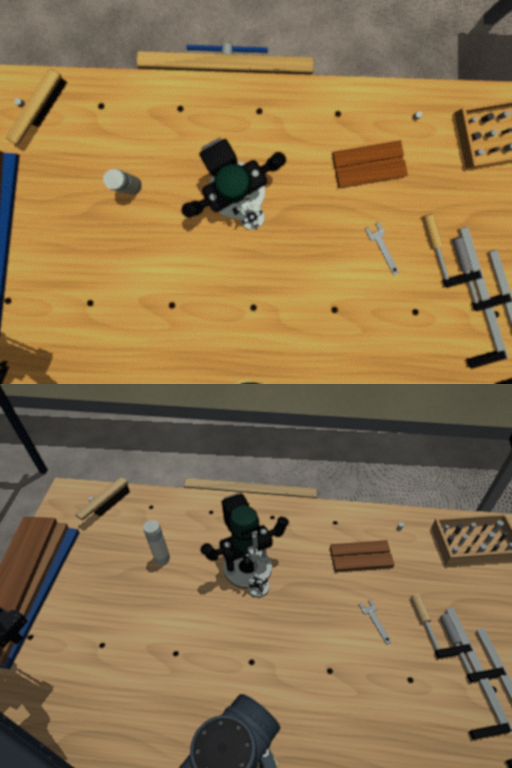

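The top view shows the router at about (232,185) with the turret lobe near (253,217). The can is at (122,182), the offcut at (370,163) and the spanner at (381,248). I'll zoom in on the turret.

```bash
python3 - <<'E'
from h import *
a=cv2.imread('pics/top1.png')[175:240,205:285]; b=cv2.imread('pics/side1.png')[140:220,205:305]
f=lambda i:cv2.resize(i,(600,int(600*i.shape[0]/i.shape[1])),interpolation=cv2.INTER_CUBIC)
cv2.imwrite('pics/z1.png',cv2.resize(np.hstack([cv2.resize(f(a),(400,325)),cv2.resize(f(b),(400,325))]),None,fx=1,fy=1))
for u,v,h in[(253,217,.03),(232,183,.2),(122,182,.17),(381,248,.006),(370,163,.02)]: print(u,v,ray('top1',u,v,h).round(3))
P,im,d=cloud('top1')
# base lobe / base rim points between 8..18mm and greyish
hsv=cv2.cvtColor(im,cv2.COLOR_BGR2HSV)
m=(P[...,2]>.006)&(P[...,2]<.02)&(hsv[...,1]<70); m[:, :200]=0;m[:,290:]=0;m[:150]=0
q=P[m]; print(len(q),q.min(0),q.max(0))
for lo,hi in[(.02,.05),(.05,.09),(.1,.13),(.13,.2),(.2,.3)]:
    m=(P[...,2]>lo)&(P[...,2]<hi);m[:, :170]=0;m[:,300:]=0;m[:120]=0;m[240:]=0
    q=P[m];print(lo,len(q),q.mean(0).round(3) if len(q) else '')
E
```

```text
253 217 [0.543 0.008 0.03 ]
232 183 [0.617 0.059 0.2  ]
122 182 [0.614 0.32  0.17 ]
381 248 [ 0.469 -0.343  0.006]
370 163 [ 0.699 -0.306  0.02 ]
627 [ 0.1019232  -0.01960992  0.00616639] [0.69261917 0.12872631 0.01997496]
0.02 173 [0.542 0.01  0.036]
0.05 29 [0.532 0.015 0.062]
0.1 8 [0.576 0.054 0.124]
0.13 1734 [0.609 0.053 0.16 ]
0.2 2048 [0.638 0.07  0.253]
```

View pics/z1.png

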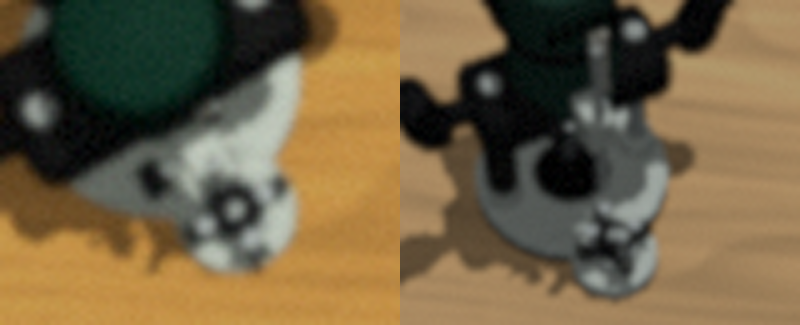

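The router's heading is about 31°, with the turret axis near (0.543, 0.008). Next I'll check the wrist camera's mounting, then rotate the tool to look.

```bash
cat >> h.py <<'E'
from scipy.spatial.transform import Rotation as Ro
def tool():
    o=robot.get_obs(); return o['position'],Ro.from_quat(o['tool_rot']),o
def goto(p,psi,t,sgn=1):
    "print shift in present tool axes and turn (rotvec deg) to reach TCP p, leaning t deg toward heading psi deg"
    P,R,o=tool(); a,t=np.radians(psi),np.radians(t)
    y=sgn*np.array([-np.sin(a),np.cos(a),0]); z=np.array([np.sin(t)*np.cos(a),np.sin(t)*np.sin(a),-np.cos(t)])
    T=Ro.from_matrix(np.stack([np.cross(y,z),y,z],1))
    print('shift mm',(R.inv().apply(np.array(p)-P)*1e3).round(1),'shift after turn',(T.inv().apply(np.array(p)-P)*1e3).round(1),'turn',np.degrees((R.inv()*T).as_rotvec()).round(1))
E
python3 - <<'E'
from h import *
P,R,o=tool(); m=robot.camera_model('wrist')
print('cam in tool',R.inv().apply(-m['R'].T@m['t']-P),'axis',R.inv().apply(m['R'][2]),m['fx'])
for s in(1,-1): goto([.46,-.04,.25],31,30,s)
E
```

```text
cam in tool [ 0.07086944  0.00049248 -0.162061  ] axis [-2.53407821e-01 -2.14922194e-04  9.67359514e-01] 323.98750681150443
shift mm [-444.9 -500.3  -27.5] shift after turn [  85.6 -659.5  -82.1] turn [-13.6 -28.  -50.3]
shift mm [-444.9 -500.3  -27.5] shift after turn [-85.6 659.5 -82.1] turn [-33.6  16.3 124.9]
```

Request:
{"api": "drive_tool", "payload": {"series": [[-0.04,-0.045,-0.005,0,0,0,0],[-0.04,-0.045,-0.005,0,0,0,0],[-0.04,-0.045,-0.005,0,0,0,0],[-0.04,-0.045,-0.005,0,0,0,0],[-0.04,-0.045,-0.005,0,0,0,0]]}}

```text
time: 0.72
position: [0.328, 0.3025, 0.2476]
tool_rot: [0.178, 0.984, -0.0, 0.0]
ft_force: [1.0, 0.3, -0.0]
grip_width: 0.0449
```

Request:
{"api": "drive_tool", "payload": {"series": [[-0.04,-0.045,0,0,0,0,0],[-0.04,-0.045,0,0,0,0,0],[-0.04,-0.045,0,0,0,0,0],[-0.04,-0.045,0,0,0,0,0],[-0.04,-0.045,0,0,0,0,0]]}}

```text
time: 1.35
position: [0.4362, 0.0215, 0.2475]
tool_rot: [0.179, 0.984, 0.0, 0.0]
ft_force: [0.6, -0.4, -0.1]
grip_width: 0.0016
```

Request:
{"api": "drive_tool", "payload": {"series": [[-0.04,-0.045,0,-2.4,-4.7,-8.4,0],[0,0,0,-2.3,-4.7,-8.4,0],[0,0,0,-2.3,-4.7,-8.4,0],[0,0,0,-2.3,-4.7,-8.4,0],[0,0,0,-2.3,-4.7,-8.4,0]]}}

```text
time: 1.98
position: [0.454, -0.0231, 0.2468]
tool_rot: [-0.153, 0.967, 0.059, 0.192]
ft_force: [-0.7, 0.1, 0.9]
grip_width: 0.0003
```

Request:
{"api": "drive_tool", "payload": {"series": [[0,0,0,-2.3,-4.7,-8.4,0],[0,0,0,0,0,0,0],[0,0,0,0,0,0,0]]}}

```text
time: 2.35
position: [0.4678, -0.0036, 0.2652]
tool_rot: [-0.212, 0.952, 0.06, 0.212]
ft_force: [-0.8, 0.1, 0.8]
grip_width: 0.0005
```

```bash
python3 - <<'E'
from h import *
goto([.46,-.04,.25],31,30,1)
m,im,d=snap('wrist','w1',None,1.5)
x=m['R']@np.array([.543,.008,.03])+m['t'];print(m['fx']*x[0]/x[2]+m['cx'],m['fy']*x[1]/x[2]+m['cy'])
E
```

```text
shift mm [ 26.7 -29.9   3.3] shift after turn [ 29.6 -27.2   0.5] turn [-1.3 -4.5 -5.6]
233.49744061010688 136.22246444565576
```

View pics/w1.png

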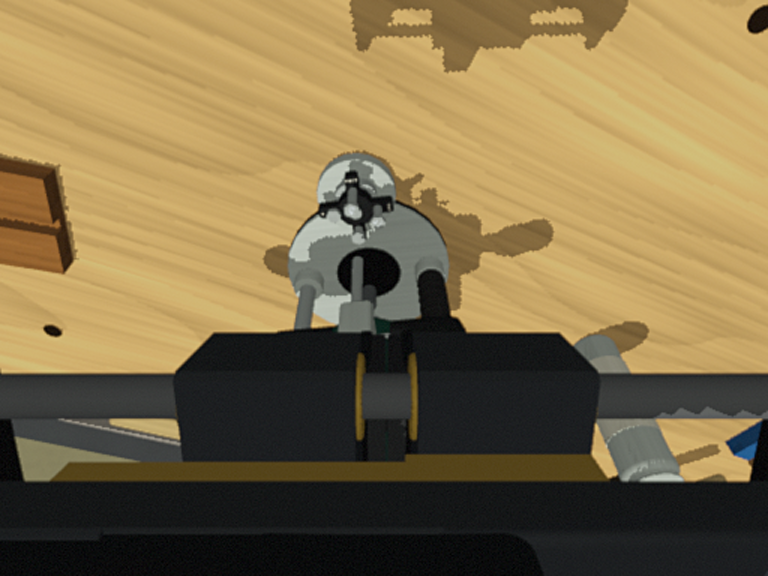

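The wrist view shows the turret at about (355,203) of the 1.5x picture and the base circle around (368,265), with nothing in the way on the outer side. I'll crop in on the arms, and fit the base and lobe from depth.

```bash
python3 - <<'E'
from h import *
from scipy.optimize import least_squares
P,im,d=cloud('w1')
cv2.imwrite('pics/w1z.png',cv2.resize(im[95:170,190:290],(800,600),interpolation=cv2.INTER_CUBIC))
z=P[...,2]; m=(d>0)&(z>.007)&(z<.019); m[:90]=0;m[215:]=0;m[:,:180]=0;m[:,310:]=0
q=P[m][:,:2]; print(len(q), np.percentile(P[m][:,2],[10,50,90]))
# rim: outline of base+lobe by fitting: boundary points = max radius per direction about each centre
def model(x,n=400):
    psi=x[2]; c=x[:2]; return c, c-.085*np.array([np.cos(psi),np.sin(psi)])
k=m.astype(np.uint8); k=cv2.morphologyEx(k,cv2.MORPH_CLOSE,np.ones((5,5)))
cn=max(cv2.findContours(k,0,cv2.CHAIN_APPROX_NONE)[0],key=cv2.contourArea)[:,0]
b=np.array([ray('w1',u,v,.0135) for u,v in cn])[:,:2]
def res(x):
    c,t=model(x); return np.minimum(np.abs(np.hypot(*(b-c).T)-.078),np.abs(np.hypot(*(b-t).T)-.034))
s=least_squares(res,[.617,.052,.54],loss='soft_l1',f_scale=.002)
c,t=model(s.x); print('spindle',c,'turret',t,'psi',np.degrees(s.x[2]),'med res',np.median(res(s.x)))
cam=-np.load('pics/w1.npz')['R'].T@np.load('pics/w1.npz')['t']; print('cam',cam)
m=np.load('pics/w1.npz')
for nm,p in[('axis',[*t,.037])]+[(f'arm{a}',[*(t+.031*np.array([np.cos(s.x[2]+np.radians(a)),np.sin(s.x[2]+np.radians(a))])),.037]) for a in(0,90,180,270)]:
    X=m['R']@p+m['t']; print(nm,((m['fx']*X[0]/X[2]+m['cx']-190)*8).round(),((m['fy']*X[1]/X[2]+m['cy']-95)*8).round())
E
```

```text
5700 [0.01149665 0.01255797 0.01371416]
spindle [0.61169912 0.05558091] turret [0.53936088 0.01094708] psi 31.67523586725286 med res 0.005010826229883528
cam [ 0.34843774 -0.06213412  0.38181957]
axis 374.0 341.0
arm0 403.0 509.0
arm90 576.0 319.0
arm180 342.0 156.0
arm270 173.0 363.0
```

View pics/w1z.png

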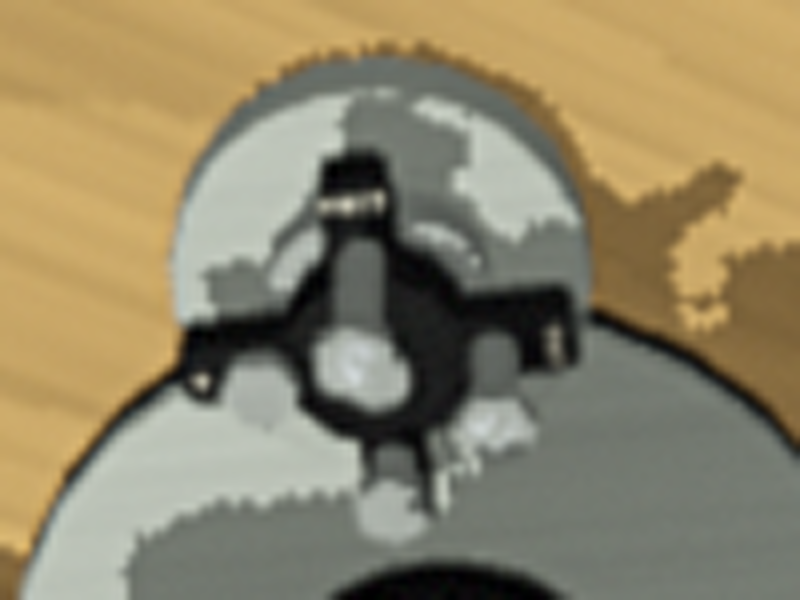

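The picture agrees with the fit. The arms sit in a click, with ends near (355,155), (572,320) and (190,360), against predictions of (342,156), (576,319) and (173,363). The left arm, at the router's -y, has the shortest bolt and a single dot at (200,380). The outward arm has the tallest bolt. So the turret needs one counterclockwise click: sweep the outward arm's tip from +y to -y. I'll go to a pre-start point first.

```bash
cat >> h.py <<'E'
AX=np.array([.539,.0105]); PSI=31.7
D=np.array([np.cos(np.radians(PSI)),np.sin(np.radians(PSI))]); L=np.array([-D[1],D[0]])
def pt(dd,y,z,back=0): # TCP at dd,y from turret axis in router axes
    return np.array([*(AX+dd*D+y*L),z])-back*np.array([*(.5*D),-.866])
def where():
    P,R,o=tool(); r=P[:2]-AX; print('t',o['time'],'d,y,z mm',(np.array([r@D,r@L,P[2]])*1e3).round(1),'F',o['ft_force'].round(1))
E
python3 -c "
from h import *
where(); goto(pt(-.026,.05,.0235,.12),PSI,30)"
```

```text
t 2.4 d,y,z mm [-68.   25.5 265.1] F [ 0.3 -0.1  0.8]
shift mm [ 77.8  18.9 116.1] shift after turn [ 84.4  24.5 110.3] turn [-1.6 -4.5 -6.2]
```

Request:
{"api": "drive_tool", "payload": {"series": [[0,0,0,-1.6,-4.5,-6.2,0],[0.028,0.008,0.036,0,0,0,0],[0.028,0.008,0.036,0,0,0,0],[0.028,0.008,0.036,0,0,0,0],[0,0,0,0,0,0,0]]}}

```text
time: 3.02
position: [0.4627, 0.0586, 0.1842]
tool_rot: [-0.237, 0.952, 0.042, 0.192]
ft_force: [0.1, 0.8, 0.5]
grip_width: 0.0004
```

Request:
{"api": "drive_tool", "payload": {"series": [[0,0,0,0,0,0,0],[0,0,0,0,0,0,0]]}}

```text
time: 3.28
position: [0.4663, 0.0563, 0.1876]
tool_rot: [-0.236, 0.951, 0.039, 0.196]
ft_force: [0.0, 0.9, -0.4]
grip_width: 0.0004
```

```bash
python3 -c "
from h import *
where(); goto(pt(-.026,.05,.0235,0),PSI,30)"
```

```text
t 3.275 d,y,z mm [-37.8  77.1 187.6] F [ 0.   0.9 -0.4]
shift mm [ 51.8 -23.4 156.8] shift after turn [ 71.8 -27.1 148. ] turn [-2.7 -7.  -3.2]
```

```bash
python3 -c "
from h import *
for t in(22,24,27): goto(pt(-.027,.052,.0235)-.06*np.array([*(np.sin(np.radians(t))*D),-np.cos(np.radians(t))]),PSI,t)
print(robot.get_obs()['q'].round(3))"
```

```text
shift mm [ 51.7 -24.   96.3] shift after turn [ 51.4 -25.1  96.2] turn [-2.5  1.  -3.4]
shift mm [ 53.8 -24.1  96.3] shift after turn [ 56.9 -25.1  94.3] turn [-2.5 -1.  -3.3]
shift mm [ 56.9 -24.3  96.5] shift after turn [ 64.9 -25.1  91.1] turn [-2.6 -4.  -3.3]
[-0.301  0.288  2.131  0.595  0.492 -2.854]
```

The last joint is at its end stop, at q6 = -2.85. I'll turn the tool heading back to 16°, which is easier on the joint, and plan the path on the leading corner of the fingertip.

```bash
cat >> h.py <<'E'
def R_of(psi,t):
    a,t=np.radians(psi),np.radians(t); y=np.array([-np.sin(a),np.cos(a),0]); z=np.array([np.sin(t)*np.cos(a),np.sin(t)*np.sin(a),-np.cos(t)])
    return np.stack([np.cross(y,z),y,z],1)
def corner(dd,y,z,psi,t,back=0):
    R=R_of(psi,t); return pt(dd,y,z)-R@np.array([-.0095,-.015,back])
def state():
    P,R,o=tool(); M=R.as_matrix()
    for nm,c in[('lead-in',[-.0095,-.015,0]),('trail-in',[-.0095,.015,0]),('lead-out',[.0095,-.015,0])]:
        p=P+M@np.array(c); r=p[:2]-AX; print(nm,(np.array([r@D,r@L,p[2]])*1e3).round(1))
    z=M[:,2]; print('t',o['time'],'lean',np.degrees(np.arccos(-z[2])).round(1),'head',np.degrees(np.arctan2(z[1],z[0])).round(1),'F',o['ft_force'].round(1),'q',o['q'].round(2))
    print('shift in tool axes for router +d,+y,+z mm:',(M.T@np.array([[*D,0],[*L,0],[0,0,1.]]).T).T.round(3).tolist())
E
python3 -c "
from h import *
goto(corner(-.019,.034,.0275,16,26,.06),16,26); state()"
```

```text
shift mm [ 51.9 -18.1  98.2] shift after turn [ 52.9 -21.4  96.9] turn [ 3.9 -2.8 11. ]
lead-in [-30.1  61.6 191.6]
trail-in [-28.   91.6 191. ]
lead-out [-47.6  62.7 184.1]
t 3.275 lean 23.1 head 25.3 F [ 0.   0.9 -0.4] q [-0.3   0.29  2.13  0.59  0.49 -2.85]
shift in tool axes for router +d,+y,+z mm: [[-0.918, 0.071, 0.389], [0.058, 0.997, -0.044], [-0.391, -0.017, -0.92]]
```

Request:
{"api": "drive_tool", "payload": {"series": [[0,0,0,2,-1.4,5.5,0],[0,0,0,2,-1.4,5.5,0],[0.026,-0.01,0.048,0,0,0,0],[0.027,-0.011,0.049,0,0,0,0],[0,0,0,0,0,0,0]]}}

```text
time: 3.9
position: [0.4868, 0.0492, 0.1135]
tool_rot: [-0.129, 0.973, 0.019, 0.188]
ft_force: [-0.8, -0.1, 0.5]
grip_width: 0.0004
```

Request:
{"api": "drive_tool", "payload": {"series": [[0,0,0,0,0,0,0],[0,0,0,0,0,0,0]]}}

```text
time: 4.15
position: [0.4855, 0.0497, 0.1157]
tool_rot: [-0.13, 0.973, 0.019, 0.189]
ft_force: [-0.1, 0.1, -0.4]
grip_width: 0.0004
```

```bash
python3 -c "
from h import *
goto(corner(-.019,.034,.0275,16,26,0),16,26); state()
m,im,d=snap('wrist','w2',(150,60,350,210),4)"
```

```text
shift mm [30.1 -8.5 87.6] shift after turn [36.4 -9.8 85. ] turn [-1.1 -4.1 -0.6]
lead-in [-20.8  44.6 119.4]
trail-in [-12.2  73.3 119.1]
lead-out [-37.7  49.5 112.3]
t 4.15 lean 22.0 head 13.2 F [-0.1  0.1 -0.4] q [-0.24  0.48  2.16  0.82  0.23 -2.85]
shift in tool axes for router +d,+y,+z mm: [[-0.89, 0.287, 0.354], [0.261, 0.958, -0.119], [-0.374, -0.013, -0.927]]
```

View pics/w2.png

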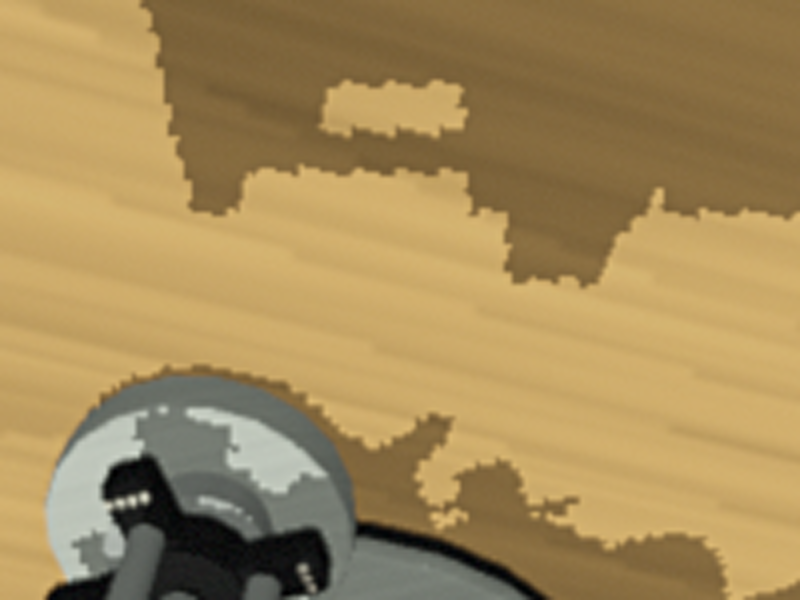

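I'm near the wrist singularity. I'll lean within the arm's own plane instead (heading about -5°, 15°), which still keeps the hand away from the router, and keep the jaw axis lateral.

```bash
cat >> h.py <<'E'
def R_of(psi,t,yaw=PSI):
    a,t,b=np.radians([psi,t,yaw]); z=np.array([np.sin(t)*np.cos(a),np.sin(t)*np.sin(a),-np.cos(t)])
    y=np.array([-np.sin(b),np.cos(b),0]); y-=z*(y@z); y/=np.linalg.norm(y); return np.stack([np.cross(y,z),y,z],1)
def goR(T,dd,y,z,back=0):
    p=pt(dd,y,z)-T@np.array([-.0095,-.015,back]); P,R,o=tool(); T_=Ro.from_matrix(T)
    print('shift after turn mm',(T.T@(p-P)*1e3).round(1),'turn',np.degrees((R.inv()*T_).as_rotvec()).round(1))
    print('corner z offs',[(T@np.array([sx*9.5,sy*15,0]))[2].round(1) for sx in(-1,1) for sy in(-1,1)],'(rel TCP: in-lead,in-trail,out-lead,out-trail)')
E
python3 -c "
from h import *
T=R_of(-5,15,28); goR(T,-.019,.036,.0275,.06)"
```

```text
shift after turn mm [21.5  2.6 30.3] turn [  3.5   8.3 -12.8]
corner z offs [np.float64(4.1), np.float64(0.0), np.float64(-0.0), np.float64(-4.1)] (rel TCP: in-lead,in-trail,out-lead,out-trail)
```

Request:
{"api": "drive_tool", "payload": {"series": [[0,0,0,1.2,2.8,-4.3,0],[0,0,0,1.2,2.8,-4.3,0],[0,0,0,1.1,2.7,-4.2,0],[0.021,0.003,0.03,0,0,0,0],[0,0,0,0,0,0,0]]}}

```text
time: 4.82
position: [0.4712, 0.0439, 0.0791]
tool_rot: [-0.225, 0.966, -0.035, 0.125]
ft_force: [0.3, -0.9, -0.4]
grip_width: 0.0004
```

Request:
{"api": "drive_tool", "payload": {"series": [[0,0,0,0,0,0,0],[0,0,0,0,0,0,0]]}}

```text
time: 5.08
position: [0.4747, 0.0434, 0.0811]
tool_rot: [-0.226, 0.965, -0.036, 0.128]
ft_force: [1.0, 0.1, 0.5]
grip_width: 0.0005
```

```bash
python3 -c "
from h import *
T=R_of(-5,15,28); goR(T,-.019,.036,.0275,.0);state()"
```

```text
shift after turn mm [ 1.7 -1.3 59.6] turn [ 0.4  0.6 -0.9]
corner z offs [np.float64(4.1), np.float64(0.0), np.float64(-0.0), np.float64(-4.1)] (rel TCP: in-lead,in-trail,out-lead,out-trail)
lead-in [-29.8  46.3  85.2]
trail-in [-26.6  75.9  81.4]
lead-out [-48.2  47.7  80.8]
t 5.075 lean 15.3 head -2.6 F [1.  0.1 0.5] q [-0.16  0.55  2.13  0.15  0.21 -2.34]
shift in tool axes for router +d,+y,+z mm: [[-0.97, 0.108, 0.218], [0.076, 0.986, -0.149], [-0.231, -0.128, -0.964]]
```

Request:
{"api": "drive_tool", "payload": {"series": [[0,0,0.02,0,0,0,0],[0.001,-0.001,0.02,0,0,0,0],[0.001,0,0.019,0,0,0,0],[0,0,0,0,0,0,0],[0,0,0,0,0,0,0]]}}

```text
time: 5.7
position: [0.4881, 0.0412, 0.0234]
tool_rot: [-0.226, 0.965, -0.036, 0.128]
ft_force: [-0.4, 0.2, -0.6]
grip_width: 0.0005
```

```bash
python3 -c "
from h import *
state(); snap('wrist','w3',(190,60,320,157),5)"
```

```text
lead-in [-19.6  37.3  27.5]
trail-in [-16.3  66.9  23.7]
lead-out [-38.   38.8  23.1]
t 5.7 lean 15.2 head -2.5 F [-0.4  0.2 -0.6] q [-0.16  0.7   2.12  0.46  0.07 -2.65]
shift in tool axes for router +d,+y,+z mm: [[-0.97, 0.108, 0.217], [0.076, 0.986, -0.148], [-0.23, -0.127, -0.965]]
```

View pics/w3.png

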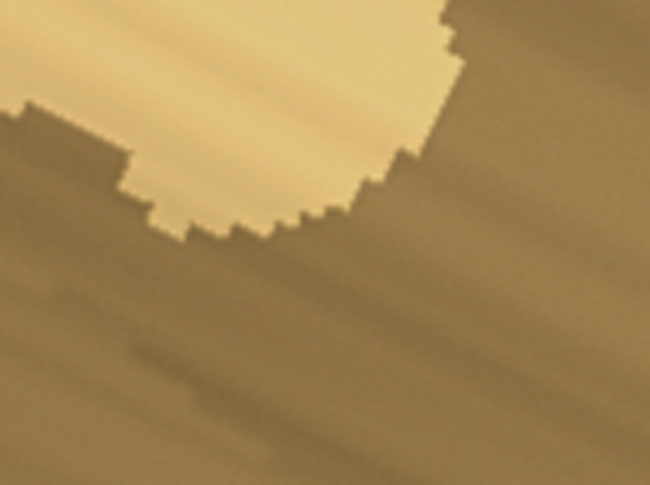

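That crop missed: it shows only bench and shadow. The pose numbers are right, though, and there is no contact. Since q5 is close to 0, I'll ease the lean to 10° before sweeping.

```bash
python3 -c "
from h import *
T=R_of(-3,10,29); goR(T,-.019,.036,.0275,.0)
print((T.T@np.array([[*D,0],[*L,0],[0,0,1.]]).T).T.round(3).tolist())"
```

```text
shift after turn mm [ 0.1 -1.6 -1.1] turn [-2.6  4.6 -2.3]
corner z offs [np.float64(2.8), np.float64(0.0), np.float64(-0.0), np.float64(-2.8)] (rel TCP: in-lead,in-trail,out-lead,out-trail)
[[-0.988, 0.061, 0.143], [0.047, 0.994, -0.099], [-0.148, -0.091, -0.985]]
```

Request:
{"api": "drive_tool", "payload": {"series": [[0,0,0,-1.3,2.3,-1.2,0],[0,0,-0.001,-1.3,2.3,-1.1,0],[0,0,0,0,0,0,0],[0,0,0,0,0,0,0]]}}

```text
time: 6.25
position: [0.4873, 0.0417, 0.024]
tool_rot: [-0.246, 0.965, -0.025, 0.084]
ft_force: [-0.7, -0.2, -0.1]
grip_width: 0.0005
```

```bash
python3 -c "
from h import *
state()"
```

```text
lead-in [-19.2  38.3  26.8]
trail-in [-17.3  68.2  24.1]
lead-out [-37.9  39.3  23.9]
t 6.25 lean 10.1 head -2.3 F [-0.7 -0.2 -0.1] q [-0.16  0.68  2.05  0.09  0.23 -2.31]
shift in tool axes for router +d,+y,+z mm: [[-0.987, 0.062, 0.145], [0.048, 0.994, -0.098], [-0.15, -0.09, -0.985]]
```

Request:
{"api": "drive_tool", "payload": {"series": [[-0.0004,-0.008,0.0008,0,0,0,0],[-0.0004,-0.008,0.0008,0,0,0,0],[-0.0003,-0.007,0.0007,0,0,0,0],[-0.0002,-0.004,0.0004,0,0,0,0],[-0.0002,-0.004,0.0004,0,0,0,0]]}}

```text
time: 6.88
position: [0.5041, 0.0147, 0.0235]
tool_rot: [-0.246, 0.965, -0.025, 0.084]
ft_force: [0.3, 0.1, 0.8]
grip_width: 0.0005
```

Request:
{"api": "drive_tool", "payload": {"series": [[-0.0002,-0.004,0.0004,0,0,0,0],[-0.0002,-0.004,0.0004,0,0,0,0],[-0.0002,-0.004,0.0004,0,0,0,0]]}}

```text
time: 7.25
position: [0.5099, 0.0048, 0.0234]
tool_rot: [-0.246, 0.965, -0.025, 0.083]
ft_force: [-1.5, 1.4, 1.1]
grip_width: 0.0006
```

```bash
python3 -c "
from h import *
state(); snap('side','s2',(215,130,305,210),7)"
```

```text
lead-in [-19.2  -4.9  26.1]
trail-in [-17.4  24.9  23.5]
lead-out [-38.   -4.   23.3]
t 7.25 lean 10.0 head -2.2 F [-1.5  1.4  1.1] q [-0.23  0.69  2.    0.12  0.28 -2.41]
shift in tool axes for router +d,+y,+z mm: [[-0.988, 0.061, 0.144], [0.047, 0.994, -0.097], [-0.149, -0.089, -0.985]]
```

View pics/s2.png

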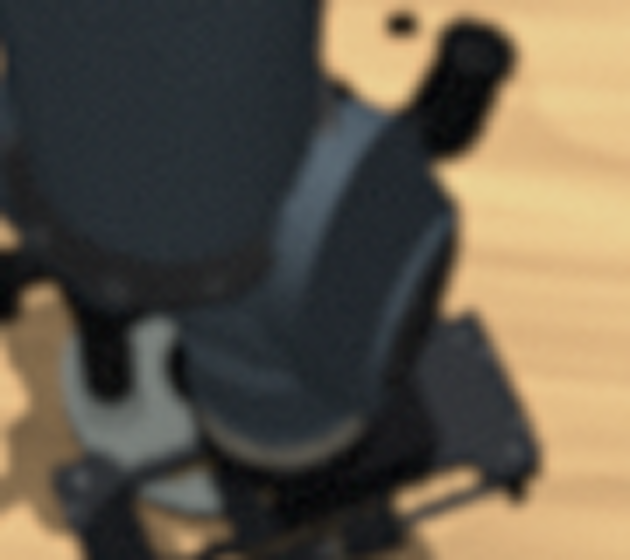

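The arm hides the turret in the side view, but a reaction of about 2 N along +y shows contact with the arm. I'll continue the sweep.

Request:
{"api": "drive_tool", "payload": {"series": [[-0.0002,-0.004,0.0004,0,0,0,0],[-0.0002,-0.004,0.0004,0,0,0,0],[-0.0002,-0.004,0.0004,0,0,0,0]]}}

```text
time: 7.68
position: [0.5166, -0.0054, 0.0234]
tool_rot: [-0.246, 0.965, -0.025, 0.084]
ft_force: [-1.2, 1.8, -0.3]
grip_width: 0.0007
```

Request:
{"api": "drive_tool", "payload": {"series": [[-0.0002,-0.004,0.0004,0,0,0,0],[-0.0002,-0.004,0.0004,0,0,0,0],[-0.0002,-0.004,0.0004,0,0,0,0]]}}

```text
time: 8.05
position: [0.5245, -0.0166, 0.0237]
tool_rot: [-0.245, 0.965, -0.026, 0.085]
ft_force: [0.4, -0.4, -0.2]
grip_width: 0.0004
```

Request:
{"api": "drive_tool", "payload": {"series": [[-0.0002,-0.004,0.0004,0,0,0,0],[-0.0002,-0.004,0.0004,0,0,0,0],[-0.0002,-0.004,0.0004,0,0,0,0],[0,0,0,0,0,0,0]]}}

```text
time: 8.55
position: [0.5298, -0.0263, 0.0235]
tool_rot: [-0.245, 0.965, -0.025, 0.084]
ft_force: [0.3, -0.1, 0.1]
grip_width: 0.0006
```

```bash
python3 -c "
from h import *
state()"
```

```text
lead-in [-18.7 -41.9  26.3]
trail-in [-16.8 -12.1  23.6]
lead-out [-37.5 -41.   23.4]
t 8.55 lean 10.1 head -2.4 F [ 0.3 -0.1  0.1] q [-0.29  0.7   1.95  0.13  0.32 -2.48]
shift in tool axes for router +d,+y,+z mm: [[-0.988, 0.062, 0.145], [0.048, 0.994, -0.098], [-0.15, -0.09, -0.985]]
```

The force rose, then vanished past halfway, which fits a snap to the next click. Now I'll withdraw outward, go up, and look.

Request:
{"api": "drive_tool", "payload": {"series": [[0.02,-0.001,-0.003,0,0,0,0],[0.025,-0.002,-0.004,0,0,0,0],[-0.008,-0.005,-0.055,0,0,0,0],[-0.008,-0.005,-0.055,0,0,0,0],[-0.008,0.02,-0.055,0,0,0,0]]}}

```text
time: 9.18
position: [0.4791, -0.0297, 0.191]
tool_rot: [-0.245, 0.966, -0.026, 0.085]
ft_force: [2.3, -0.2, -1.3]
grip_width: 0.0006
```

Request:
{"api": "drive_tool", "payload": {"series": [[0,0.02,-0.05,0,-4,0,0],[0,0,0,0,-4,0,0],[0,0,0,0,0,0,0],[0,0,0,0,0,0,0]]}}

```text
time: 9.68
position: [0.46, -0.0109, 0.2361]
tool_rot: [-0.247, 0.957, -0.008, 0.15]
ft_force: [0.7, 0.0, 0.1]
grip_width: 0.0003
```

```bash
python3 - <<'E'
from h import *
state(); m,im,d=snap('wrist','w4')
def px(p): X=m['R']@p+m['t']; return np.array([m['fx']*X[0]/X[2]+m['cx'],m['fy']*X[1]/X[2]+m['cy']])
c=px(pt(0,0,.037)); u,v=int(max(c[0]-50,0)),int(max(c[1]-38,0)); print('crop',u,v)
for a in(0,90,180,270): print(a,((px(pt(.031*np.cos(np.radians(a)),.031*np.sin(np.radians(a)),.037))-[u,v])*7.5).round())
cv2.imwrite('pics/w4z.png',cv2.resize(im[v:v+78,u:u+105],None,fx=7.5,fy=7.5,interpolation=cv2.INTER_CUBIC))
E
```

```text
lead-in [-70.3   8.1 240.2]
trail-in [-68.5  37.9 237.5]
lead-out [-88.5   8.7 234.8]
t 9.675 lean 17.3 head 11.5 F [0.7 0.  0.1] q [-0.38  0.18  2.02  0.26  0.7  -2.63]
shift in tool axes for router +d,+y,+z mm: [[-0.958, 0.062, 0.279], [0.034, 0.994, -0.103], [-0.284, -0.089, -0.955]]
crop 205 146
0 [390. 448.]
90 [573. 284.]
180 [364. 110.]
270 [186. 288.]
```

View pics/w4z.png

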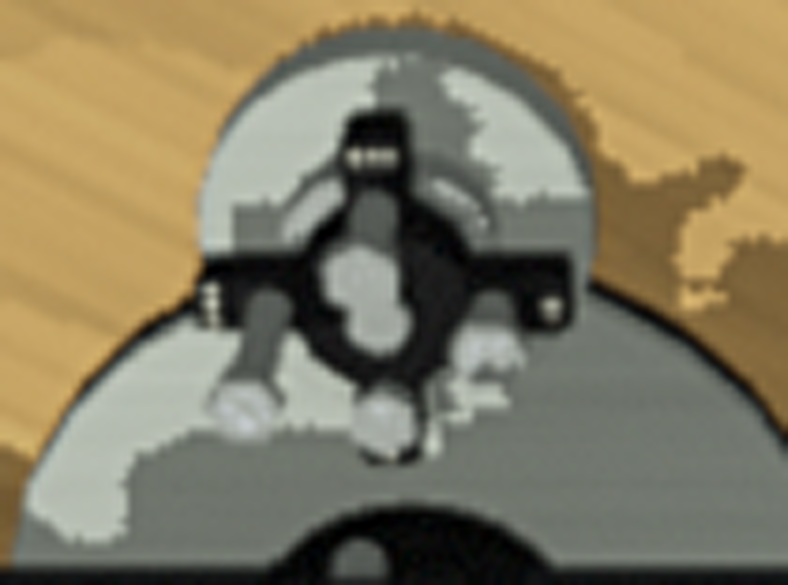

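This shows clicked arms with ends near (378,115), (572,290) and (205,290), close to prediction, so the router hasn't moved. The left arm now has the tall bolt and four dots. I'll check which bolt is which by projecting the predicted bolt tops, and measure the turn and any shift.

```bash
python3 - <<'E'
from h import *
m=np.load('pics/w4.npz'); im=m['im']; P,_,d=cloud('w4')
def px(p): X=m['R']@p+m['t']; return np.array([m['fx']*X[0]/X[2]+m['cx'],m['fy']*X[1]/X[2]+m['cy']])
big=cv2.resize(im[146:224,205:310],None,fx=7.5,fy=7.5,interpolation=cv2.INTER_CUBIC)
for a,h in zip((0,90,180,270),(6,14,22,30)):
    A=np.radians(a); q=(px(pt(.018*np.cos(A),.018*np.sin(A),.037+h/1e3))-[205,146])*7.5; print(a,h,q.round())
    cv2.circle(big,tuple(int(i) for i in q),5,(0,0,255),2)
cv2.imwrite('pics/w4p.png',big)
# bolt tops by depth: heights of points above arms, near each bolt
r=P[...,:2]-AX; dd,yy=r@D,r@L; z=P[...,2]
k=(d>0)&(np.hypot(dd,yy)<.035)&(z>.038)&(z<.075)
for nm,s in[('0',k&(dd>abs(yy))),('90',k&(yy>abs(dd))),('180',k&(-dd>abs(yy))),('270',k&(-yy>abs(dd)))]:
    if s.sum(): t=s&(z>z[s].max()-.004); print(nm,'top mm',(np.percentile(z[s],95)*1e3).round(1),'at',(dd[t].mean()*1e3).round(1),(yy[t].mean()*1e3).round(1),s.sum())
E
```

```text
0 6 [381. 401.]
90 14 [486. 330.]
180 22 [356. 254.]
270 30 [239. 387.]
0 top mm 43.3 at 16.7 0.0 129
90 top mm 51.1 at 3.6 17.9 115
180 top mm 59.4 at -14.7 0.3 119
270 top mm 67.3 at 2.7 -17.9 151
```

View pics/w4p.png

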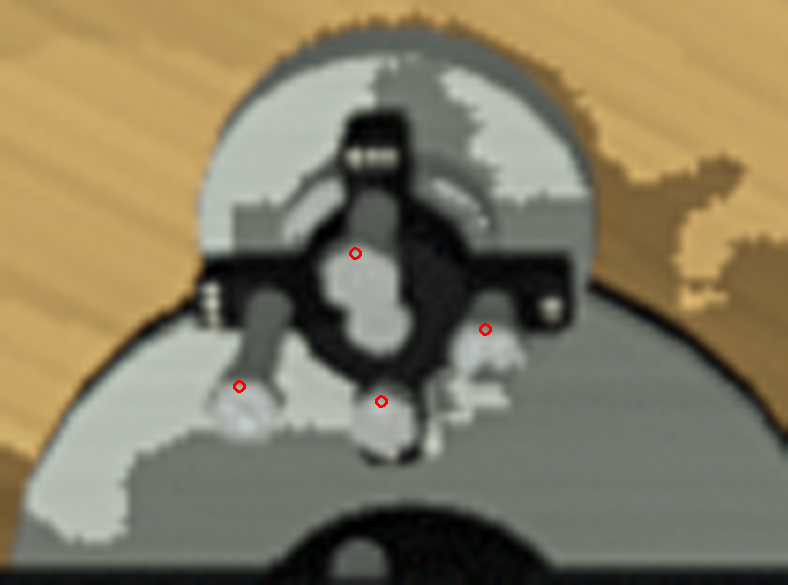

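Depth gives bolt tops of 43, 51, 59 and 67 mm counterclockwise from the spindle side, exactly the expected set. The lowest one is on the spindle side, centred to within 1 mm laterally. The hand is clear, so I'll hand in.

```bash
python3 -c "
from h import *
print(robot.hand_in())"
```

```text
the job is handed in; nothing more can be done
None
```

I stepped the depth turret one click counterclockwise, and the lowest stop bolt now sits under the depth rod. I did it with a single sideways sweep of the closed fingertips against the outward arm. The reaction force was about 2 N, then fell to zero as the turret snapped over. I then withdrew the hand and handed the job in at about 10 s.

- **Bolts:** the last wrist view measures the bolt tops at 43.3, 51.1, 59.4 and 67.3 mm, counterclockwise from the spindle side. The stated heights are 43, 51, 59 and 67 mm. The lowest bolt is on the spindle side, about 0 mm off sideways.
- **Position:** the measured positions of the arms and bolts lie within about 3 mm of my initial estimate. That matches the calibration error and shows no sign that the router moved. The bystanders were not measured again, but the hand stayed well away from them.
- **Misses along the way:**
    - The intended 30° lean was not reachable because the last joint ran to its limit, so I used 10° in the arm's own plane.
    - Two pictures taken during the work showed nothing useful: one crop missed, and in the other the arm hid the turret.
    - The two dots on the +y arm looked like a single dot in the last picture; the depth heights settled which bolt it was.

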